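# Clamp a setting ring under a ratchet hold-down

## Task

Clamp the setting ring in the ratchet stand: pull the hold-down rail up by its black knob, click by click, until it meets its top stop, and let it settle on the top notch; then push the blue sled with the ring all the way in against its end stop; then press the red thumb lever to lift the pawl and keep it pressed until the foot has come all the way down on the ring, and let go. Work with feeling: do not yank the rail against its stop or lean hard on the lever or the sled, and leave the other things on the desk alone.

Things in the scene. Friction and masses are not known exactly. Their poses are not given: they have to be found in the camera images.
- stand: the ratchet stand, fixed: dark steel base plate 122 x 222 x 12 mm with an aluminium column 180 mm tall at its +x edge. Origin: on the desk, straight below the axis of the hold-down rail; +x from the rail to the column, +z up. The plate runs from y = -54 to +168 mm; the sled slides on it between two low guides towards -y until its front meets an end stop.
- hold_rail (a joint): height of the hold-down rail, m, up positive: vertical steel bar 14 mm square, 0.45 to 0.7 kg, saw teeth of 10 mm pitch facing the stand's -x. Foot's underside = 32 mm + this above the desk. Starts 2 to 5 notches below the top notch, which lies at about 0.048, a few mm more or less each time: feel for the springy stop 3 mm above it (4 N per mm). Lifting takes 5 to 14 N. Below 0.009 the foot is on the ring.
- foot (a point): centre of the underside of the rail's round foot: 44 mm diameter, rubber faced. When the rail is let go it sinks at 50 to 70 mm/s until the pawl holds it on the next notch below, or, with the pawl held out, until the foot lies on the ring (up to 2 s from the top).
- knob (a point): centre of the black cylindrical knob on top of the rail: 26 mm diameter, its top 18 mm above and its bottom 16 mm below this point; below it the 14 mm square bar goes on, and nothing else is within 45 mm below this point. Moves with the rail.
- lever_pad (a point): centre of the top face of the red thumb pad (28 x 26 mm) at the end of the pawl's lever, which sticks out on the -x side of the stand, 100 mm from the rail's axis. Pressing it straight down swings the pawl out of the rack; see joint pawl.
- pawl (a joint): angle of the pawl and its lever, rad: about 0 with the nose in the rack, growing as the pad is pressed down (84 mm from the pivot). The pawl is clear of the teeth from about 0.25; the lever's stop is at 0.32 (pad 26 to 29 mm down). Pressing takes 2 to 5 N, more at the springy stop. Let go, it springs back, and the pawl catches the next notch or lies against the teeth.
- sled: loose blue sled, 70 x 106 x 8 mm, 0.4 kg, between the guides, axes as the stand's. Origin: underside, below the ring's centre. The fence at its front (-y), 60 mm wide, reaches 75 mm above the desk and passes under the foot only with the rail on its top notch. Fully in, its origin is at x = y = 0 of the stand; it starts 66 to 84 mm out at +y. Pushing takes 3 to 6 N.
- push_plate (a point): middle of the rear (+y) face of the upright push plate at the back of the sled: 44 mm wide, 6 mm thick, its top 15 mm above and the base plate 26 mm below this point. 70 mm from the sled's origin along +y. Push here along the stand's -y.
- ring_center (a point): centre (half-way up) of the grey knurled steel setting ring, 54 mm outside diameter, 18 mm tall, about 0.25 kg, lying flat on the sled round a low brass spigot.
- head: grey ratchet head round the rail, clamped to the column, about 48 mm tall; it carries the pawl and, below, the black sprung rubber buffer that stops the rail. Origin: on the rail's axis at the height of the pawl's pivot. Its height on the column differs by a few mm from one time to the next.
- mug: dark mug 107 mm tall, bystander, right of the stand
- marker: red and white marker pen, 112 mm, bystander, on the desk right of the stand's front
- screwdriver: small red screwdriver, 143 mm, bystander, left of the stand
- scissors: blue-handled scissors, 199 mm, bystander, left
Things that resemble listed ones, but are neither listed nor needed, are in the scene too. Several things have the shape of the sled; the one meant has the colours described above.

How it is judged:
By the outcome, as a careful person would: the job done as asked, in the order asked, and still so for the second after the job is handed in, with the robot touching nothing.
It also fails if it takes over 67 s, if anything falls off the work surface, if the arm or the gripper's body presses on something with over 40 N, if the wrist force passes 120 N, or if a joint passes its speed limit or range.

## Robot

A 7-joint arm with a two-finger parallel gripper is mounted at the origin on a cart in front of the work surface, level with it; the furniture and walls round the work are solid. World frame = base frame: x ahead of the robot, y to its left, z up, the work surface at z = 0. Lengths are in m, angles in rad, forces in N, time in s.
With the tool pointing down it reaches from about 0.35 to 0.9 m from the base axis. Payload 8.1 kg.
Tool frame: the origin (TCP) lies at the centre of the arm's flange, where the gripper is bolted on; the fingertips stand 178 mm ahead of it and the grasp point (between the pads) lies 159 mm ahead of it; z points along the fingers, y is the direction in which the jaws open and shut (so a half turn about z gives the same grasp; the last joint's range is limited). The gripper opens to 92 mm and grips with 3 to 60 N. Pads are 19 mm wide; open, the fingers measure 130 mm over their backs; the gripper's body (75 mm by 190 mm) begins 47 mm behind the grasp point.
Start: joints at [1.188, 0.434, 0.025, 1.573, -0.012, 1.134, -0.075], TCP at [0.173, -0.601, 0.405] pointing down, gripper open.
Joint ranges: [-2.62, 2.62], [-0.44, 2.09], [-1.27, 1.32], [0.08, 2.57], [-1.32, 4.46], [0.12, 2], [-2.74, 2.74]. Speed limits (rad/s): [2.22, 2.22, 3.01, 3.01, 3.14, 3.14, 3.14].

## Interface

Orientations are given as a rotation vector (axis times angle).
In Python, from cell import arm, get_image, camera_model gives the robot as it stands. The module is installed in compiled form; this text tells all that it offers.
- The arm moves only by the shell command python3 -m pendant 'ROWS' [FORCE]. ROWS is JSON, a list that holds one entry, the list of rows, each a list of 7 numbers: the shift along the tool's x, y, z in mm, then the turn, a rotation vector about the tool's x, y, z in rad, then the closure, from -1 (fully open) to 1 (shut). In form: [[[x, y, z, rx, ry, rz, hand], ...]]. A call has 1 to 20 rows; each row is the pose to reach, as a shift and turn from the pose commanded when the call began, along the tool's axes at that moment; what a row does not reach only later rows make up. A row lasts 1/8 s, in which the tool goes at most 62.5 mm and 10.7 degrees, less where a joint would pass 70% of its speed; a pose out of reach is approached as far as the arm can. A call with a gripper value outside its range is refused whole. The fingers move at their own pace and stop on an object; FORCE is the grip in N (left out, the last holds). Time passes only in rows, so rows that repeat a pose let the fingers close. It gives the time, the measured TCP pose, the force and the opening at its end, in the units of the state.
- arm.observe(): the state, without advancing time (a new reading comes with each control period).
- get_image(name): name is "scene" or "top"; returns the picture (480x640x3 uint8, red, green, blue); there is no depth.
- camera_model(name): a dict with "fx", "fy", "cx", "cy" (pixels), "position" and "orientation" of the camera in the world. Camera axes: x right, y down, z forward; pixel columns grow to the right and rows downward; lengths in m; the calibration is good to about 2 mm. A picture is of the moment at which its call begins. camera_model takes no time and is no camera call.
- arm.sign_off(): hands the job in, once; it reports no verdict.
The state is a dict: "clock": time; "joints": joint angles; "dq": joint speeds; "joint_efforts": joint torques, N m; "position": TCP position; "ee_rot": TCP orientation; "force": force on the tool from outside, world axes, zero at the start; "ft_torque": the same for the moment, N m; "width": opening from 0.0 (shut) to 1.0 (fully open).
Only numpy, scipy, OpenCV 4.12 (cv2) and the standard library are available. Lean on these libraries where they do the work, as an engineer would, in place of code of your own. Each camera call takes 0.05 s, during which the arm holds its last target.

## Working session

There is one attempt and no reset: what is moved stays moved. The work goes in short steps, Python scripts to look and compute and a shell command to move; the robot and the scene stay as the last step left them, time stands still between calls to the robot, and variables do not carry over. Pictures are saved under pics/ and viewed, and the job is handed in when it is done.

```bash
mkdir -p pics; python3 - <<'E'
from cell import arm,get_image,camera_model
import cv2
for n in("scene","top"):
    cv2.imwrite(f"pics/{n}0.png",get_image(n)[:,:,::-1]); print(camera_model(n))
print(arm.observe())
E
```

```text
{'fx': 475.547926550749, 'fy': 475.547926550749, 'cx': 322.9748548307572, 'cy': 247.95169668541962, 'position': array([0.32434414, 0.67837755, 0.7945999 ]), 'orientation': array([-0.59013787,  2.74994859, -1.04607208])}
{'fx': 457.23364388067824, 'fy': 457.23364388067824, 'cx': 320.2421605873735, 'cy': 235.42401660464066, 'position': array([0.47196602, 0.11953185, 1.02445957]), 'orientation': array([-2.12937657,  2.19269587, -0.10198095])}
{'clock': 0.1, 'joints': array([ 1.18841593,  0.43515628,  0.02499238,  1.57403371, -0.01158701,
        1.13403362, -0.07508321]), 'dq': array([ 0.00114393, -0.00176163, -0.00137934, -0.00387201, -0.001815  ,
        0.0016993 , -0.00131108]), 'joint_efforts': array([ 2.96110942e-03, -6.69123888e+01,  9.87967327e-01, -3.15144753e+01,
       -6.05280348e-02,  3.74059018e-02,  4.13199314e-05]), 'position': array([ 0.17248683, -0.60049428,  0.40401098]), 'ee_rot': array([-3.10948931e+00, -4.37744731e-01,  5.63044308e-04]), 'force': array([-0.45209235, -0.14852167, -0.32401288]), 'ft_torque': array([ 0.05308251,  0.00772206, -0.00900154]), 'width': 0.9955223560540418}
```

View pics/scene0.png

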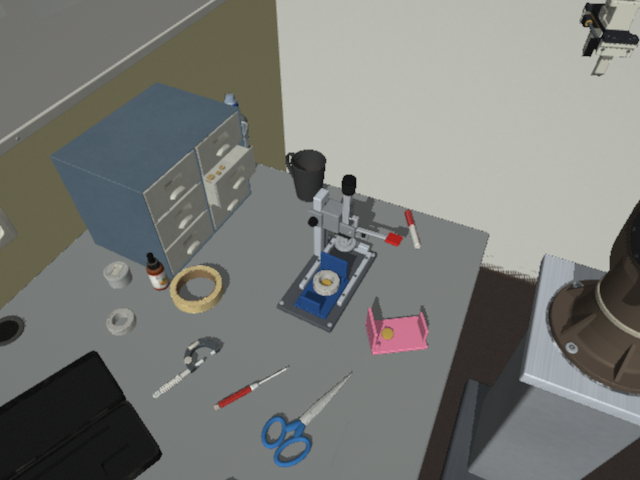

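View pics/top0.png

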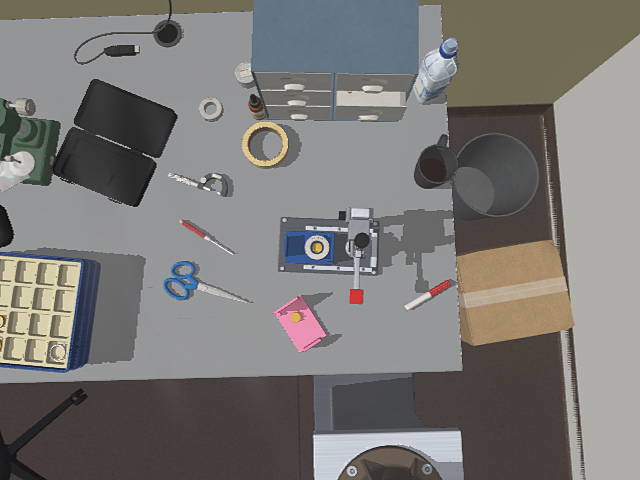

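The stand is near (330,245) in the top view, with the column towards +x. The knob is at about (361,241), the lever pad at (356,296) and the sled at about (310,247). I'll zoom in.

```bash
python3 - <<'E'
import cv2
a=cv2.imread("pics/top0.png")[195:315,265:395]; cv2.imwrite("pics/topz.png",cv2.resize(a,None,fx=5,fy=5,interpolation=2))
a=cv2.imread("pics/scene0.png")[165:335,270:420]; cv2.imwrite("pics/scz.png",cv2.resize(a,None,fx=3.5,fy=3.5,interpolation=2))
E
```

```text
(no output)
```

View pics/topz.png

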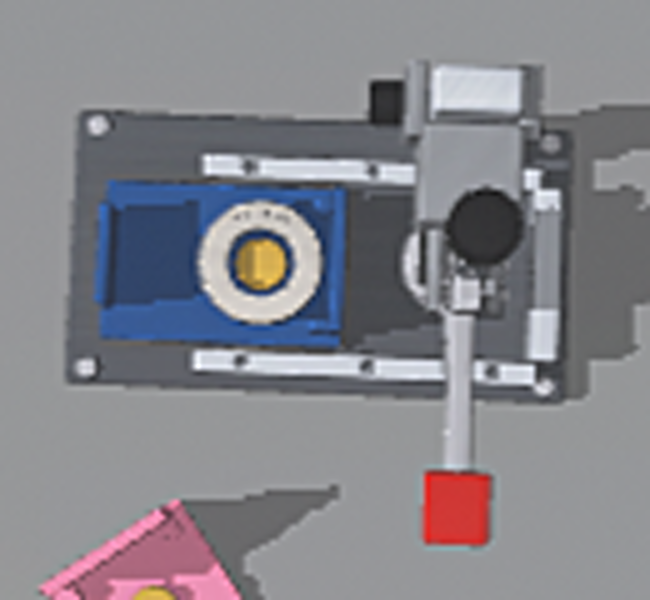

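View pics/scz.png

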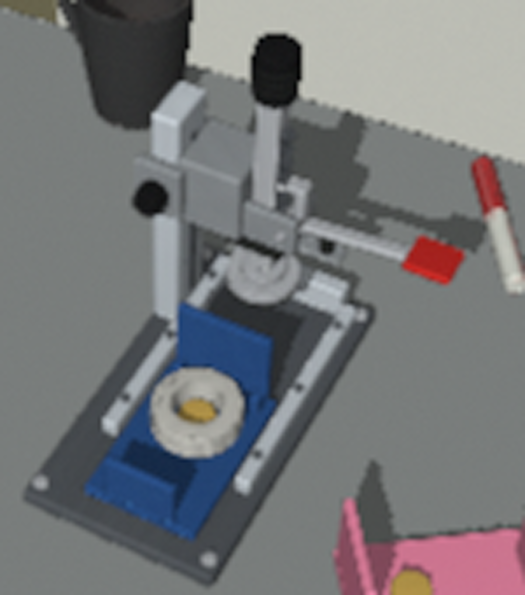

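```bash
cat > h.py <<'E'
import numpy as np
from scipy.spatial.transform import Rotation as R
from scipy.optimize import least_squares
from cell import camera_model
def ray(n,u,v):
    m=camera_model(n);d=np.array([(u-m['cx'])/m['fx'],(v-m['cy'])/m['fy'],1.])
    return m['position'],R.from_rotvec(m['orientation']).as_matrix()@d
def proj(n,p):
    m=camera_model(n);q=(np.asarray(p)-m['position'])@R.from_rotvec(m['orientation']).as_matrix()
    return np.array([m['fx']*q[...,0]/q[...,2]+m['cx'],m['fy']*q[...,1]/q[...,2]+m['cy']]).T
def atz(n,u,v,z):
    o,d=ray(n,u,v);return o+d*(z-o[2])/d[2]
def tri(a,b):
    f=lambda p:np.r_[proj('top',p)-a,proj('scene',p)-b]
    r=least_squares(f,[.5,0,.1]);return r.x,r.fun
T=lambda x,y:(265+x/5,195+y/5)
S=lambda x,y:(270+x/3.5,165+y/3.5)
E
python3 - <<'E'
from h import *
c=[atz('top',*T(*p),.012) for p in [(80,113),(68,383),(560,400),(573,130)]]
for p in c: print(p.round(4))
print(np.linalg.norm(c[0]-c[1]),np.linalg.norm(c[0]-c[3]))
print('yaw',[np.arctan2(*(d[[0,1]]*[-1,1])) for d in (c[0]-c[3],c[1]-c[2])],np.arctan2(-(c[0]-c[1])[1]*-1,(c[0]-c[1])[0]))
print('knobtop',tri(T(486,222),S(278,47)))
print('pad',tri(T(457,506),S(434,260)))
print('ring top',atz('top',*T(261,261),.038))
print('foot',tri(T(440,268),S(264,280)))
E
```

```text
[0.6227 0.2167 0.012 ]
[0.5023 0.2243 0.012 ]
[0.4886 0.0075 0.012 ]
[ 0.6084 -0.0033  0.012 ]
0.12063817810545137 0.22042897201741343
yaw [np.float64(-0.0652909547387977), np.float64(-0.06333779992804164)] -0.0635576467670222
knobtop (array([0.54621527, 0.05543844, 0.23943202]), array([ 0.0836517 ,  0.2574092 , -0.27865071, -0.0423518 ]))
pad (array([0.4463596 , 0.06194971, 0.12956843]), array([ 0.07521618,  0.26979732, -0.27335006, -0.03040954]))
ring top [0.55179194 0.13702994 0.038     ]
foot (array([0.54361348, 0.06141591, 0.06793703]), array([ 0.08891788,  0.27811225, -0.28330168, -0.04175344]))
```

```bash
cat >> h.py <<'E'
O=np.array([.5465,.0555,0]);YAW=-.0635
def W(x,y,z): c,s=np.cos(YAW),np.sin(YAW); return O+[c*x-s*y,s*x+c*y,z]
def rot(yaw,tilt=0):
    # tool down; tool y axis at world angle yaw; tilt about tool y
    y=np.array([np.cos(yaw),np.sin(yaw),0]);z=np.array([0,0,-1.]);x=np.cross(y,z)
    return R.from_matrix(np.c_[x,y,z])*R.from_rotvec([0,tilt,0])
def go(tip,Rt,ahead):
    """row to put the point 'ahead' m along the tool z at tip"""
    from cell import arm
    s=arm.observe();R0=R.from_rotvec(s['ee_rot']);p=np.asarray(tip)-Rt.as_matrix()[:,2]*ahead
    d=R0.inv().apply(p-s['position'])*1000
    print('pose',s['position'].round(4),'t',round(s['clock'],2),'f',s['force'].round(2),'w',round(s['width'],3))
    print('shift mm',d.round(1),'turn',(R0.inv()*Rt).as_rotvec().round(4))
E
python3 - <<'E'
from h import *
from cell import arm
print(R.from_rotvec(arm.observe()['ee_rot']).as_matrix().round(3))
for yw in (YAW+np.pi/2,YAW-np.pi/2): go(W(0,0,.30),rot(yw),.159)
print('clampknob',tri(T(387,101),S(150,198)))
E
```

```text
[[ 0.961  0.276 -0.001]
 [ 0.276 -0.961  0.001]
 [-0.    -0.001 -1.   ]]
pose [ 0.1725 -0.6005  0.404 ] t 0.1 f [-0.45 -0.15 -0.32] w 0.996
shift mm [ 540.6 -527.3  -54.3] turn [-6.0000e-04 -2.0000e-03 -2.7984e+00]
pose [ 0.1725 -0.6005  0.404 ] t 0.1 f [-0.45 -0.15 -0.32] w 0.996
shift mm [ 540.6 -527.3  -54.3] turn [-0.0014  0.0004  0.3432]
clampknob (array([0.60596759, 0.08383201, 0.13064267]), array([ 0.03120636,  0.08885567, -0.09219236, -0.01612152]))
```

```bash
python3 -m pendant '[[[0,0,-55,0,0,0,-1],[270,-264,-55,0,0,0.17,-1],[541,-527,-55,0,0,0.343,-1],[541,-527,-55,0,0,0.343,-1],[541,-527,-55,0,0,0.343,-1],[541,-527,-55,0,0,0.343,-1],[541,-527,-55,0,0,0.343,-1],[541,-527,-55,0,0,0.343,-1],[541,-527,-55,0,0,0.343,-1],[541,-527,-55,0,0,0.343,-1],[541,-527,-55,0,0,0.343,-1],[541,-527,-55,0,0,0.343,-1],[541,-527,-55,0,0,0.343,-1],[541,-527,-55,0,0,0.343,-1],[541,-527,-55,0,0,0.343,-1],[541,-527,-55,0,0,0.343,-1]]]' 35
python3 - <<'E'
from h import *
from cell import get_image
import cv2
go(W(0,0,.221),rot(YAW-np.pi/2),.159)
cv2.imwrite("pics/top1.png",get_image("top")[:,:,::-1]);cv2.imwrite("pics/sc1.png",get_image("scene")[:,:,::-1])
E
```

```text
clock: 2.1
position: [0.5467, 0.0536, 0.4596]
ee_rot: [3.139, -0.103, -0.001]
force: [-0.5, 0.1, 0.5]
width: 1.001
pose [0.5467 0.0536 0.4596] t 2.1 f [-0.52  0.14  0.47] w 1.001
shift mm [-0.3 -2.  79.6] turn [ 0.0011  0.0005 -0.002 ]
```

View pics/sc1.png

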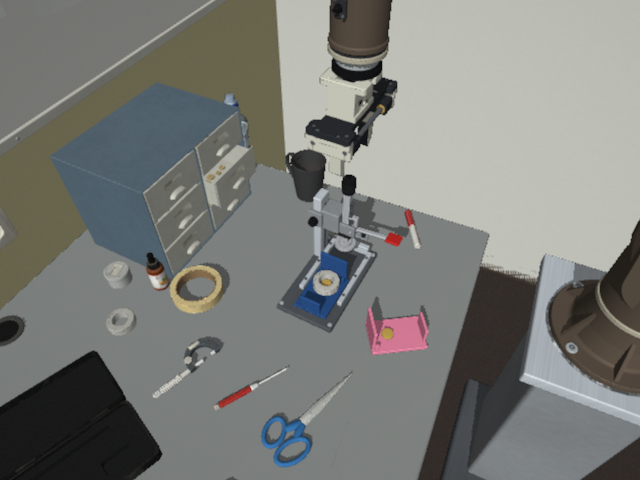

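The gripper is straight above the knob, which is at (348,185), with the jaws in line with the stand's y. I'll descend and grip.

```bash
python3 -m pendant '[[[0,-2,40,0,0,0,-1],[0,-2,80,0,0,0,-1],[0,-2,80,0,0,0,-1],[0,-2,80,0,0,0,-1],[0,-2,80,0,0,0,1],[0,-2,80,0,0,0,1],[0,-2,80,0,0,0,1],[0,-2,80,0,0,0,1],[0,-2,80,0,0,0,1],[0,-2,80,0,0,0,1]]]' 35
python3 - <<'E'
from h import *
from cell import get_image
import cv2
go(W(0,0,.221),rot(YAW-np.pi/2),.159)
cv2.imwrite("pics/sc2.png",cv2.resize(get_image("scene")[80:320,240:440,::-1],None,fx=2.5,fy=2.5))
E
```

```text
clock: 3.45
position: [0.5472, 0.0572, 0.3797]
ee_rot: [3.14, -0.099, -0.0]
force: [0.7, -0.4, 0.6]
width: 0.397
pose [0.5472 0.0572 0.3797] t 3.45 f [ 0.67 -0.41  0.55] w 0.397
shift mm [-0.6  1.7 -0.3] turn [0.0001 0.0001 0.0003]
```

View pics/sc2.png

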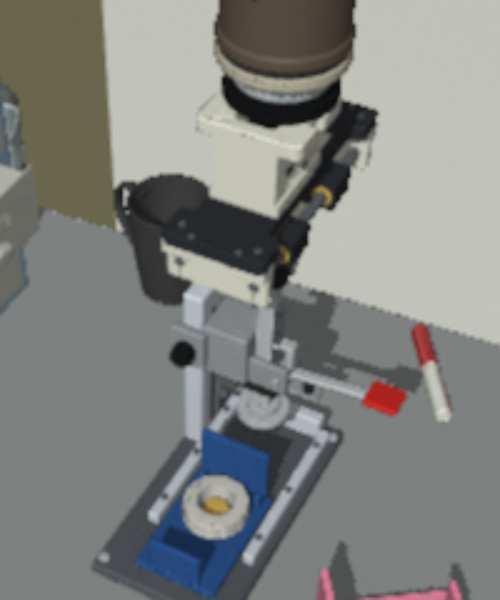

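```bash
python3 -m pendant '[[[0,0,0,0,0,0,1],[0,0,0,0,0,0,1],[0,0,0,0,0,0,1],[0,0,0,0,0,0,1]]]' 35
```

```text
clock: 4.0
position: [0.5472, 0.057, 0.3797]
ee_rot: [3.14, -0.1, -0.0]
force: [-0.2, -2.0, 0.1]
width: 0.274
```

```bash
python3 -m pendant '[[[0,0,-2,0,0,0,1],[0,0,-4,0,0,0,1],[0,0,-6,0,0,0,1],[0,0,-8,0,0,0,1],[0,0,-10,0,0,0,1],[0,0,-12,0,0,0,1]]]'
python3 -m pendant '[[[0,0,-2,0,0,0,1],[0,0,-4,0,0,0,1]]]'
python3 -m pendant '[[[0,0,-1,0,0,0,1],[0,0,-2,0,0,0,1]]]'
```

```text
clock: 4.75
position: [0.5471, 0.057, 0.3919]
ee_rot: [3.14, -0.1, -0.0]
force: [3.6, -3.7, -10.5]
width: 0.271
clock: 5.0
position: [0.5471, 0.057, 0.3957]
ee_rot: [3.14, -0.1, -0.0]
force: [3.1, -4.1, -12.6]
width: 0.275
clock: 5.25
position: [0.5472, 0.057, 0.3978]
ee_rot: [3.14, -0.1, -0.0]
force: [2.3, -4.0, -10.2]
width: 0.277
```

```bash
for i in 1; do python3 -m pendant '[[[0,0,-1,0,0,0,1],[0,0,-2,0,0,0,1]]]'
python3 -m pendant '[[[0,0,-1,0,0,0,1],[0,0,-2,0,0,0,1]]]'
python3 -m pendant '[[[0,0,-1,0,0,0,1],[0,0,-2,0,0,0,1]]]';done
python3 - <<'E'
from h import *
from cell import get_image
import cv2
cv2.imwrite("pics/sc3.png",cv2.resize(get_image("scene")[80:320,240:440,::-1],None,fx=2.5,fy=2.5))
E
```

```text
clock: 5.5
position: [0.5471, 0.057, 0.3999]
ee_rot: [3.14, -0.1, -0.0]
force: [1.3, -4.5, -7.6]
width: 0.275
clock: 5.75
position: [0.5471, 0.057, 0.4019]
ee_rot: [3.14, -0.1, -0.0]
force: [2.4, -5.3, -8.6]
width: 0.28
clock: 6.0
position: [0.5471, 0.057, 0.4038]
ee_rot: [3.14, -0.1, -0.0]
force: [2.7, -3.7, -11.2]
width: 0.279
```

View pics/sc3.png

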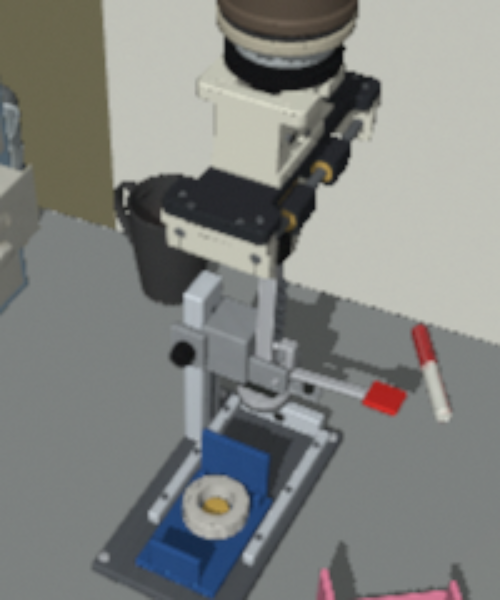

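```bash
python3 -m pendant '[[[0,0,-0.5,0,0,0,1],[0,0,-1,0,0,0,1]]]'
python3 -m pendant '[[[0,0,-0.5,0,0,0,1],[0,0,-1,0,0,0,1]]]'
python3 -m pendant '[[[0,0,-0.5,0,0,0,1],[0,0,-1,0,0,0,1]]]'
```

```text
clock: 6.3
position: [0.5471, 0.057, 0.4045]
ee_rot: [3.14, -0.1, -0.001]
force: [3.5, -5.2, -13.0]
width: 0.276
clock: 6.55
position: [0.5472, 0.057, 0.4052]
ee_rot: [3.14, -0.1, -0.001]
force: [4.9, -3.5, -16.5]
width: 0.276
clock: 6.8
position: [0.5472, 0.057, 0.4058]
ee_rot: [3.14, -0.099, -0.001]
force: [6.5, -3.4, -18.6]
width: 0.274
```

```bash
python3 -m pendant '[[[0,0,1,0,0,0,1],[0,0,2,0,0,0,1],[0,0,3,0,0,0,1],[0,0,4,0,0,0,1]]]'
python3 -m pendant '[[[0,0,1,0,0,0,1],[0,0,2,0,0,0,1]]]'
python3 -m pendant '[[[0,0,1,0,0,0,1]]]'
```

```text
clock: 7.3
position: [0.5471, 0.057, 0.4031]
ee_rot: [3.14, -0.1, 0.0]
force: [0.3, -4.9, -4.2]
width: 0.279
clock: 7.55
position: [0.5471, 0.057, 0.4014]
ee_rot: [3.14, -0.1, 0.001]
force: [0.1, -5.2, -3.5]
width: 0.279
clock: 7.68
position: [0.5471, 0.057, 0.4003]
ee_rot: [3.14, -0.1, 0.0]
force: [0.2, -6.1, -3.4]
width: 0.275
```

```bash
python3 -m pendant '[[[0,0,0.5,0,0,0,1],[0,0,1,0,0,0,1]]]'
python3 -m pendant '[[[0,0,0.5,0,0,0,1],[0,0,1,0,0,0,1]]]'
```

```text
clock: 7.92
position: [0.5471, 0.057, 0.3997]
ee_rot: [3.14, -0.1, 0.001]
force: [-2.5, -6.0, 2.5]
width: 0.276
clock: 8.18
position: [0.547, 0.0571, 0.3995]
ee_rot: [3.139, -0.1, 0.002]
force: [-4.0, -7.0, 7.8]
width: 0.274
```

The rail rests on the pawl 20 mm up, which is two notches, and the stop was felt 3 mm higher. I'll release it.

```bash
python3 -m pendant '[[[0,0,-1,0,0,0,1],[0,0,-1,0,0,0,-1],[0,0,-1,0,0,0,-1],[0,0,-1,0,0,0,-1],[0,0,-1,0,0,0,-1],[0,0,-1,0,0,0,-1],[0,0,-1,0,0,0,-1],[0,0,-25,0,0,0,-1],[0,0,-75,0,0,0,-1],[0,0,-75,0,0,0,-1],[0,0,-75,0,0,0,-1]]]'
python3 - <<'E'
from h import *
from cell import get_image
import cv2
cv2.imwrite("pics/sc4.png",cv2.resize(get_image("scene")[120:340,240:440,::-1],None,fx=2.7,fy=2.7,interpolation=2))
cv2.imwrite("pics/top4.png",cv2.resize(get_image("top")[190:320,250:400,::-1],None,fx=4,fy=4,interpolation=2))
go(W(0,.20,.038),rot(YAW,0),.178)
go(W(0,.20,.038),rot(YAW+np.pi,0),.178)
E
```

```text
clock: 9.55
position: [0.547, 0.0571, 0.4724]
ee_rot: [3.14, -0.099, -0.0]
force: [0.1, -0.7, -0.4]
width: 0.999
pose [0.5469 0.057  0.4716] t 9.65 f [-0.8   1.09 -0.1 ] w 0.998
shift mm [ 2.000e-01 -1.986e+02  2.555e+02] turn [-1.1000e-03  1.8000e-03 -1.5706e+00]
pose [0.5469 0.057  0.4716] t 9.65 f [-0.8   1.09 -0.1 ] w 0.998
shift mm [ 2.000e-01 -1.986e+02  2.555e+02] turn [1.800e-03 1.100e-03 1.571e+00]
```

View pics/sc4.png

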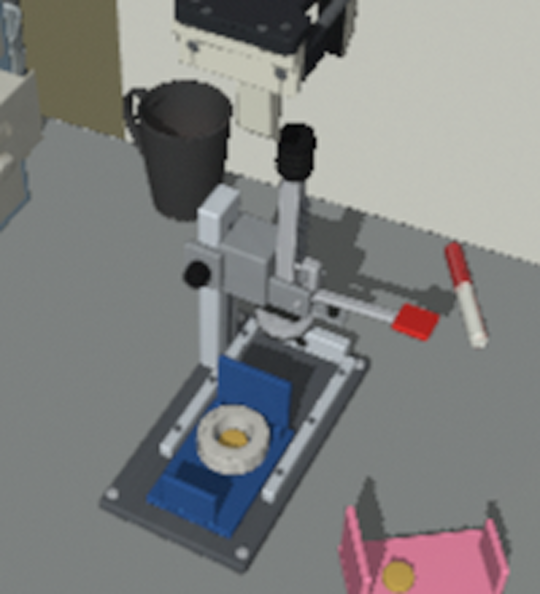

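The rail stays up at its top notch. The foot is just under the head and there is a clear gap above the fence. Next is the tilted orientation for pushing.

```bash
python3 - <<'E'
from h import *
from cell import arm
print(arm.observe()['joints'].round(2))
for y,t in((YAW,-.5),(YAW+np.pi,.5)):
  go(W(0,.20,.033+.1),rot(y,t),.178)
E
```

```text
[ 0.1   0.3  -0.4   1.63  0.12  1.24 -1.95]
pose [0.5469 0.057  0.4716] t 9.65 f [-0.8   1.09 -0.1 ] w 0.998
shift mm [ 1.000e-01 -2.839e+02  1.823e+02] turn [-0.3929 -0.3902 -1.5345]
pose [0.5469 0.057  0.4716] t 9.65 f [-0.8   1.09 -0.1 ] w 0.998
shift mm [ 1.000e-01 -2.839e+02  1.823e+02] turn [-0.3903  0.393   1.5357]
```

View pics/top4.png

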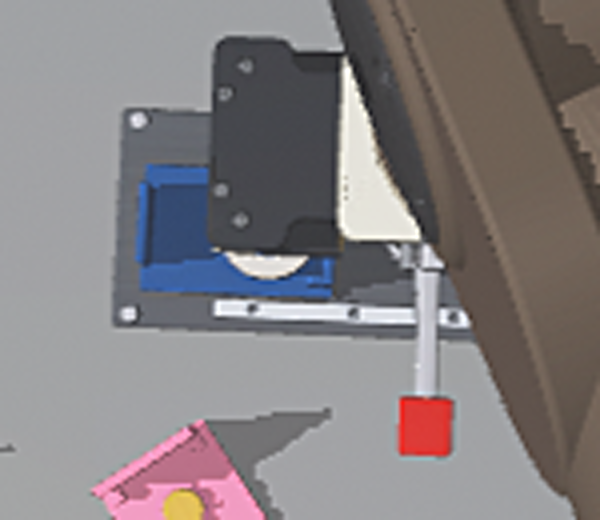

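```bash
python3 -m pendant '[[[0,-60,0,0,0,0,-1],[0,-120,0,-0.06,-0.06,-0.25,1],[0,-180,0,-0.11,-0.11,-0.43,1],[0,-240,0,-0.16,-0.16,-0.61,1],[0,-284,0,-0.2,-0.2,-0.79,1],[0,-284,30,-0.25,-0.25,-0.97,1],[0,-284,60,-0.3,-0.29,-1.15,1],[0,-284,90,-0.34,-0.33,-1.33,1],[0,-284,120,-0.393,-0.39,-1.534,1],[0,-284,150,-0.393,-0.39,-1.534,1],[0,-284,180,-0.393,-0.39,-1.534,1],[0,-284,180,-0.393,-0.39,-1.534,1],[0,-284,180,-0.393,-0.39,-1.534,1],[0,-284,180,-0.393,-0.39,-1.534,1]]]' 35
python3 - <<'E'
from h import *
from cell import get_image
import cv2
go(W(0,.20,.033),rot(YAW,-.5),.178)
from cell import arm; print(arm.observe()['joints'].round(2))
cv2.imwrite("pics/sc5.png",cv2.resize(get_image("scene")[80:340,200:440,::-1],None,fx=2.3,fy=2.3,interpolation=2))
cv2.imwrite("pics/top5.png",cv2.resize(get_image("top")[160:320,200:400,::-1],None,fx=3.5,fy=3.5,interpolation=2))
E
```

```text
clock: 11.4
position: [0.5654, 0.3408, 0.2941]
ee_rot: [2.01, 1.883, -0.508]
force: [0.0, -0.2, -0.4]
width: 0.004
pose [0.5654 0.3408 0.2941] t 11.4 f [ 0.03 -0.2  -0.43] w 0.004
shift mm [49.6 -1.1 92.5] turn [ 0.0028 -0.0018 -0.0024]
[-0.37  0.78 -0.63  1.42  0.69  1.55 -1.2 ]
```

View pics/sc5.png

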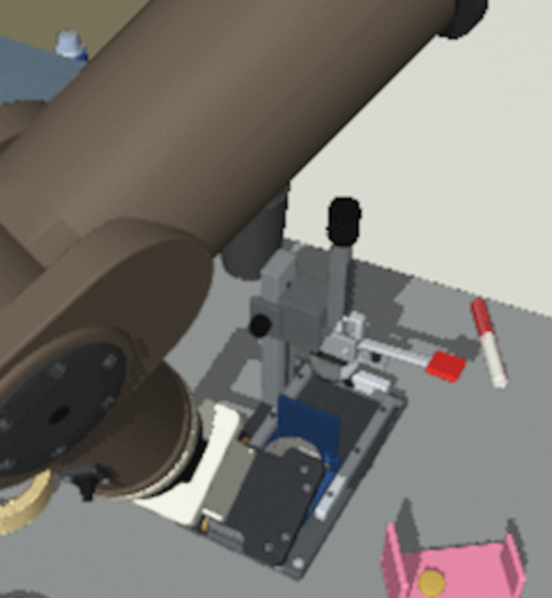

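View pics/top5.png

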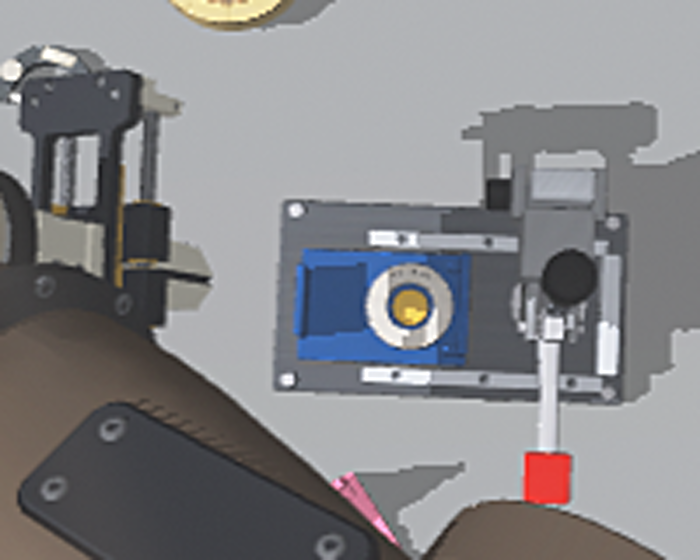

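```bash
python3 -m pendant '[[[12,-1,23,0,0,0,1],[25,-1,46,0,0,0,1],[37,-1,70,0,0,0,1],[49,-1,92,0,0,0,1],[49,-1,92,0,0,0,1],[49,-1,92,0,0,0,1]]]' 
python3 - <<'E'
from h import *
from cell import get_image
import cv2
go(W(0,.20,.033),rot(YAW,-.5),.178)
print(proj('top',W(0,.152,.053)),proj('top',W(0,.2,.033)))
cv2.imwrite("pics/top6.png",cv2.resize(get_image("top")[160:320,200:400,::-1],None,fx=3.5,fy=3.5,interpolation=2))
E
```

```text
clock: 12.25
position: [0.5645, 0.3399, 0.1889]
ee_rot: [2.009, 1.883, -0.51]
force: [-0.1, 0.4, 0.1]
width: 0.006
pose [0.5645 0.3399 0.1889] t 12.25 f [-0.07  0.43  0.1 ] w 0.006
shift mm [ 0.2  0.1 -0.5] turn [ 0.0018 -0.0009 -0.0015]
[284.1429795  245.57584427] [263.00575278 245.60197848]
```

View pics/top6.png

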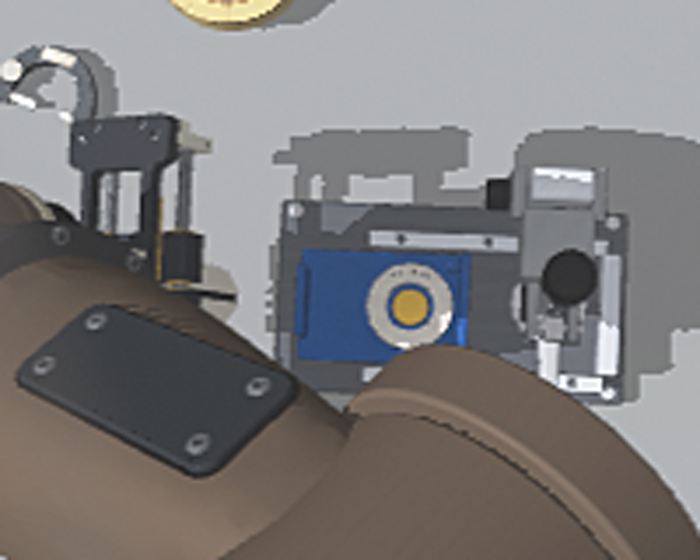

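```bash
python3 - <<'E'
from h import *
from cell import get_image
import cv2
cv2.imwrite("pics/sc6.png",get_image("scene")[:,:,::-1])
E
```

```text
(no output)
```

View pics/sc6.png

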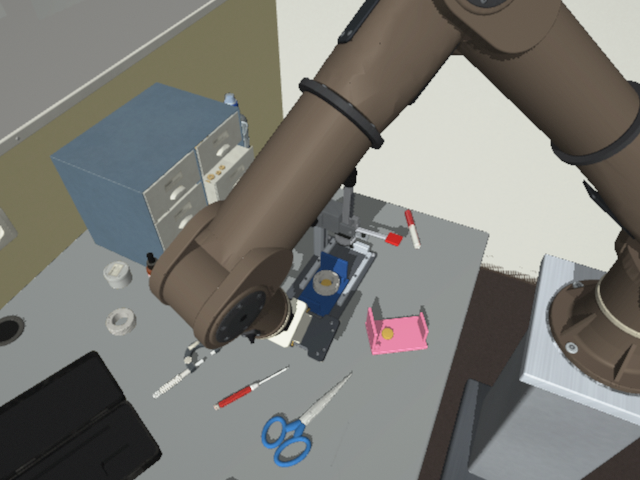

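```bash
python3 - <<'E'
from h import *
from cell import get_image
import cv2
cv2.imwrite("pics/top7.png",get_image("top")[:,:,::-1])
E
```

```text
(no output)
```

View pics/top7.png

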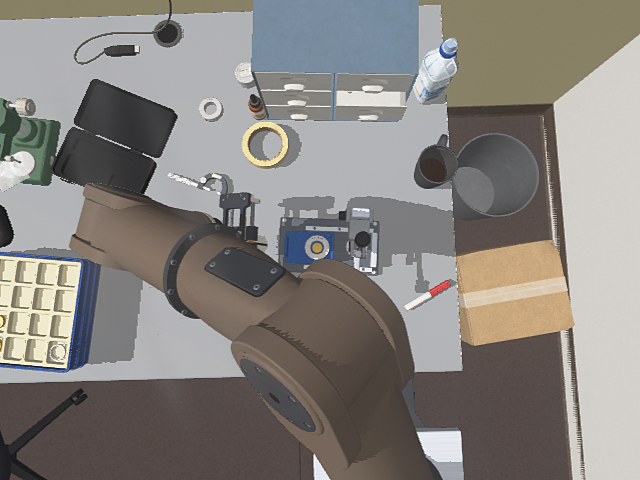

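```bash
python3 - <<'E'
from h import *
print(tri((203,270),(342,112)))
print(tri((100,230),(220,280)))
print(tri((320,370),(490,0)))
E
```

```text
(array([0.48945851, 0.25780225, 0.50775941]), array([ 0.69112641,  2.01209368, -2.00596066, -0.33731361]))
(array([0.55343073, 0.43549783, 0.38682969]), array([ 1.06112198,  2.50530905, -2.02134125, -0.47914472]))
(array([0.38663569, 0.12637948, 0.59420045]), array([ 1.71238914,  7.90429312, -9.31704792, -0.51714858]))
```

```bash
python3 -m pendant '[[[-8.8,0,4.8,0,0,0,1],[-17.6,0,9.6,0,0,0,1],[-26.3,0,14.4,0,0,0,1],[-30.7,0,16.8,0,0,0,1],[-35.1,0,19.2,0,0,0,1],[-39.5,0,21.6,0,0,0,1],[-43.9,0,24,0,0,0,1]]]' 
python3 - <<'E'
from h import *
from cell import get_image
import cv2
go(W(0,.0785,.033),rot(YAW,-.5),.178)
cv2.imwrite("pics/top8.png",cv2.resize(get_image("top")[160:320,200:400,::-1],None,fx=3.5,fy=3.5,interpolation=2))
E
```

```text
clock: 13.28
position: [0.561, 0.29, 0.1886]
ee_rot: [2.009, 1.884, -0.509]
force: [1.2, 4.0, 0.6]
width: 0.007
pose [0.561  0.29   0.1886] t 13.28 f [1.17 4.04 0.58] w 0.007
shift mm [-62.8   0.4  33.4] turn [ 0.0021 -0.0016 -0.0009]
```

View pics/top8.png

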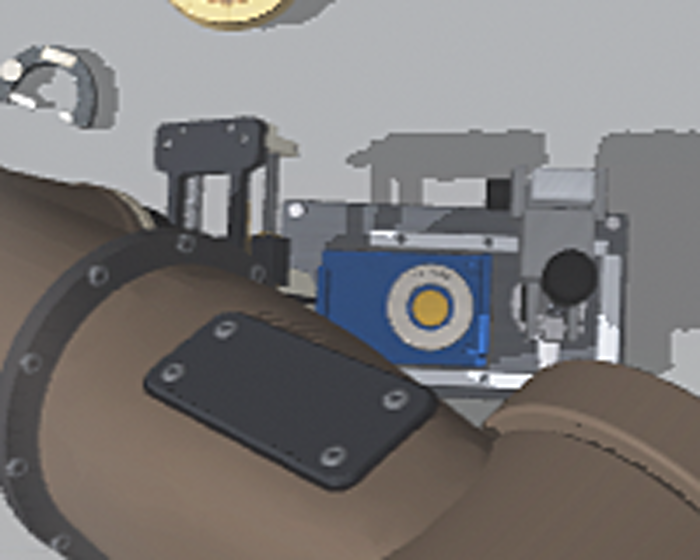

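Contact is made and the sled is sliding at 4 N. Pushing on.

```bash
python3 -m pendant '[[[-4.4,0,2.4,0,0,0,1],[-8.8,0,4.8,0,0,0,1],[-13.2,0,7.2,0,0,0,1],[-17.6,0,9.6,0,0,0,1],[-22,0,12,0,0,0,1],[-26.3,0,14.4,0,0,0,1]]]' 
python3 -m pendant '[[[-4.4,0,2.4,0,0,0,1],[-8.8,0,4.8,0,0,0,1],[-13.2,0,7.2,0,0,0,1],[-17.6,0,9.6,0,0,0,1],[-22,0,12,0,0,0,1]]]' 
python3 - <<'E'
from h import *
from cell import get_image
import cv2
go(W(0,.0785,.033),rot(YAW,-.5),.178)
cv2.imwrite("pics/top9.png",cv2.resize(get_image("top")[160:320,200:400,::-1],None,fx=3.5,fy=3.5,interpolation=2))
cv2.imwrite("pics/sc9.png",cv2.resize(get_image("scene")[120:360,200:440,::-1],None,fx=2.5,fy=2.5,interpolation=2))
E
```

```text
clock: 14.08
position: [0.5592, 0.2594, 0.1884]
ee_rot: [2.009, 1.883, -0.51]
force: [1.4, 4.3, 2.3]
width: 0.002
clock: 14.7
position: [0.5576, 0.2344, 0.1884]
ee_rot: [2.009, 1.883, -0.51]
force: [1.0, 4.1, 2.7]
width: 0.007
pose [0.5576 0.2344 0.1884] t 14.7 f [1.   4.11 2.69] w 0.007
shift mm [-13.9   0.3   6.6] turn [ 0.0016 -0.0005 -0.0013]
```

View pics/top9.png

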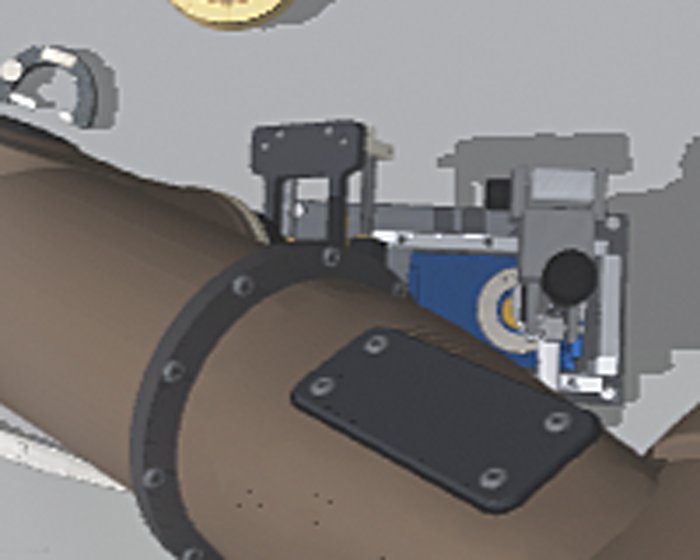

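View pics/sc9.png

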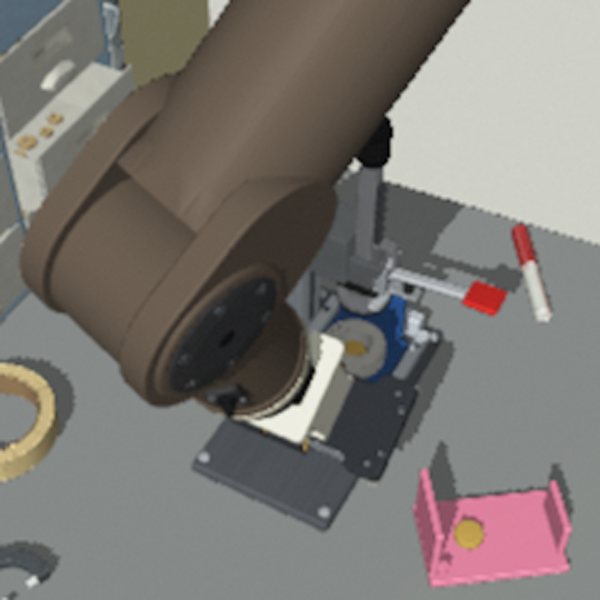

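```bash
python3 -m pendant '[[[-2.2,0,1.2,0,0,0,1],[-4.4,0,2.4,0,0,0,1],[-6.6,0,3.6,0,0,0,1],[-8.8,0,4.8,0,0,0,1]]]' 
python3 -m pendant '[[[-0.9,0,0.5,0,0,0,1],[-1.8,0,1,0,0,0,1]]]' 
python3 -m pendant '[[[-0.9,0,0.5,0,0,0,1],[-1.8,0,1,0,0,0,1]]]'
```

```text
clock: 15.3
position: [0.5569, 0.2246, 0.1884]
ee_rot: [2.009, 1.883, -0.51]
force: [1.5, 4.2, 1.2]
width: -0.0
clock: 15.55
position: [0.5568, 0.2227, 0.1884]
ee_rot: [2.009, 1.883, -0.51]
force: [0.2, 4.5, 1.6]
width: 0.005
clock: 15.8
position: [0.5567, 0.2206, 0.1884]
ee_rot: [2.009, 1.883, -0.51]
force: [0.3, 3.8, 2.2]
width: 0.003
```

```bash
python3 -m pendant '[[[-0.9,0,0.5,0,0,0,1]]]'
```

```text
clock: 15.92
position: [0.5566, 0.2202, 0.1885]
ee_rot: [2.009, 1.884, -0.509]
force: [0.1, 8.0, 2.6]
width: 0.008
```

```bash
python3 -m pendant '[[[-0.9,0,0.5,0,0,0,1],[-0.9,0,0.5,0,0,0,1]]]'
python3 - <<'E'
from h import *
go(W(0,.0785,.033),rot(YAW,-.5),.178)
E
```

```text
clock: 16.18
position: [0.5565, 0.2199, 0.1887]
ee_rot: [2.009, 1.886, -0.507]
force: [-0.2, 8.8, 2.0]
width: 0.007
pose [0.5565 0.2199 0.1887] t 16.18 f [-0.22  8.82  1.99] w 0.007
shift mm [-1.   0.4 -0.1] turn [ 0.0026 -0.0034 -0.0007]
```

```bash
python3 -m pendant '[[[-0.9,0,0.5,0,0,0,1],[-0.9,0,0.5,0,0,0,1]]]'
python3 -m pendant '[[[9,0,-5,0,0,0,1],[26,0,-14,0,0,0,1],[53,0,-29,0,0,0,1],[53,0,-29,0,0,0,1]]]'
python3 - <<'E'
from h import *
from cell import arm
print(arm.observe()['joints'].round(2))
go(W(0,.2,.40),rot(YAW-np.pi/2,0),.178)
go(W(-.1,0,.20),rot(YAW-np.pi/2,0),.178)
E
```

```text
clock: 16.42
position: [0.5564, 0.2196, 0.1888]
ee_rot: [2.009, 1.887, -0.505]
force: [0.9, 10.8, 2.4]
width: 0.003
clock: 16.92
position: [0.5596, 0.2811, 0.1881]
ee_rot: [2.007, 1.888, -0.509]
force: [-0.5, -1.0, 0.1]
width: 0.006
[-0.3   0.85 -0.6   1.6   0.77  1.34 -1.27]
pose [0.5596 0.2811 0.1881] t 16.93 f [-0.47 -1.01  0.08] w 0.006
shift mm [-209.     1.7 -330.1] turn [0.3919 0.389  1.5377]
pose [0.5596 0.2811 0.1881] t 16.93 f [-0.47 -1.01  0.08] w 0.006
shift mm [-289.   -99.1  -59.1] turn [0.3919 0.389  1.5377]
```

```bash
python3 -m pendant '[[[-24,0,-44,0,0,0,1],[-48,0,-88,0,0,0,1],[-96,0,-176,0,0,0,1],[-120,0,-220,0,0,0,1],[-120,0,-220,0,0,0,1],[-120,0,-220,0,0,0,1]]]'
python3 - <<'E'
from h import *
from cell import arm,get_image
import cv2
print(arm.observe()['joints'].round(2))
go(W(-.1,.0,.23),rot(YAW-np.pi/2,0),.178)
cv2.imwrite("pics/sc10.png",cv2.resize(get_image("scene")[120:360,200:440,::-1],None,fx=2.5,fy=2.5,interpolation=2))
cv2.imwrite("pics/top10.png",cv2.resize(get_image("top")[160:320,200:400,::-1],None,fx=3.5,fy=3.5,interpolation=2))
E
```

```text
clock: 17.68
position: [0.5599, 0.2779, 0.4411]
ee_rot: [2.01, 1.881, -0.506]
force: [0.4, 0.3, -0.7]
width: 0.002
[-0.27  0.6  -0.66  1.38  0.63  1.72 -1.03]
pose [0.5599 0.2779 0.4411] t 17.68 f [ 0.38  0.27 -0.73] w 0.002
shift mm [-180.2  -99.1  135.2] turn [0.3941 0.3869 1.5328]
```

View pics/sc10.png

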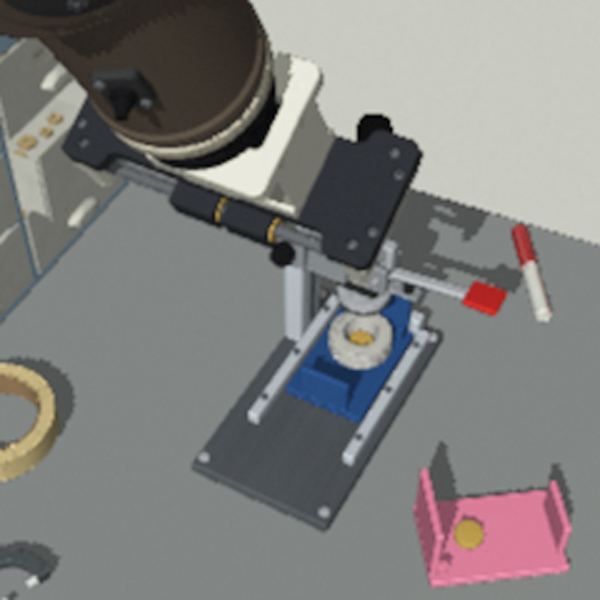

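View pics/top10.png

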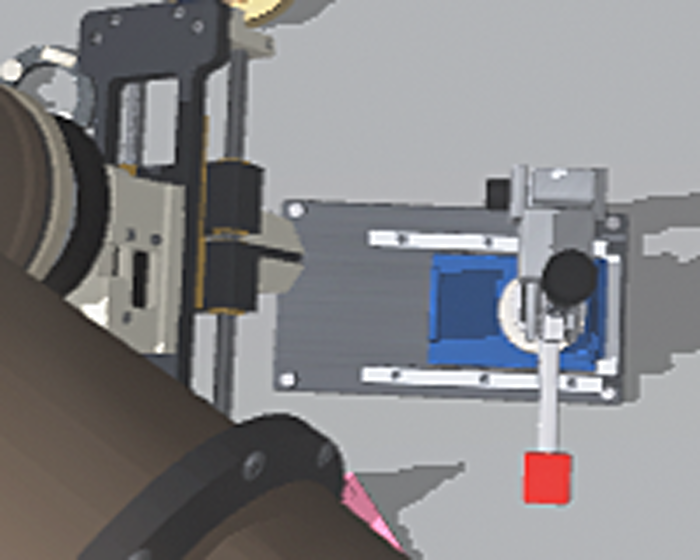

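```bash
python3 - <<'E'
from h import *
print(proj('top',W(0,.07,.053)),(200+432/3.5), proj('top',W(0,0,.259)),(200+570/3.5,160+277/3.5),proj('top',W(-.1,0,.13)),(200+548/3.5,160+478/3.5))
print(proj('top',W(0,0.07,.02)))
E
```

```text
[322.54413482 246.87152379] 323.42857142857144 [363.1494307  238.36586111] (362.8571428571429, 239.14285714285714) [356.53692746 296.29640963] (356.57142857142856, 296.57142857142856)
[322.66941805 248.08264251]
```

```bash
python3 -m pendant '[[[-20,-11,15,0.04,0.04,0.17,1],[-40,-22,30,0.09,0.09,0.34,1],[-60,-33,45,0.13,0.13,0.51,1],[-80,-44,60,0.17,0.17,0.68,1],[-100,-55,75,0.22,0.215,0.85,1],[-120,-66,90,0.26,0.26,1.02,1],[-140,-77,105,0.305,0.30,1.19,1],[-160,-88,120,0.35,0.343,1.36,1],[-180,-99,135,0.394,0.387,1.533,1],[-180,-99,135,0.394,0.387,1.533,1],[-180,-99,135,0.394,0.387,1.533,1]]]'
python3 - <<'E'
from h import *
from cell import arm,get_image
import cv2
print(arm.observe()['joints'].round(2))
go(W(-.1,.0,.135),rot(YAW-np.pi/2,0),.178)
cv2.imwrite("pics/sc11.png",cv2.resize(get_image("scene")[120:360,200:440,::-1],None,fx=2.5,fy=2.5,interpolation=2))
E
```

```text
clock: 19.15
position: [0.4469, 0.0622, 0.4059]
ee_rot: [3.139, -0.096, -0.007]
force: [-0.4, 0.6, -0.3]
width: 0.002
[ 0.15  0.19 -0.46  1.94  0.1   1.04 -1.99]
pose [0.4469 0.0622 0.4059] t 19.15 f [-0.44  0.55 -0.29] w 0.002
shift mm [ 0.3  0.2 92.9] turn [0.0017 0.0046 0.0026]
```

View pics/sc11.png

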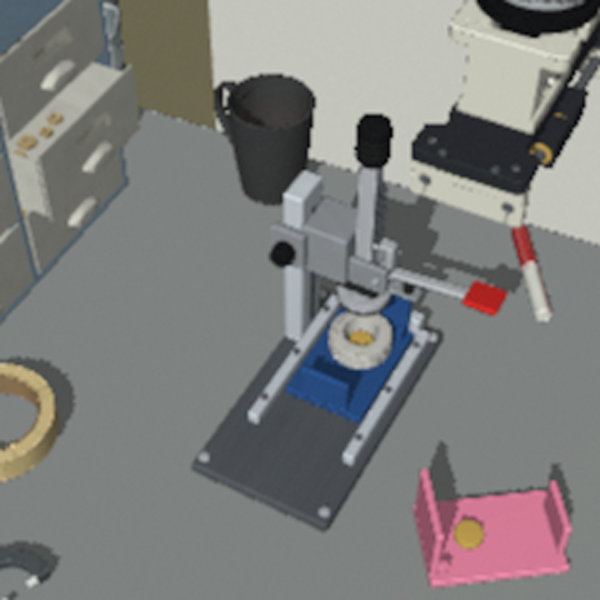

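```bash
python3 -m pendant '[[[0,0,30,0,0.004,0.002,1],[0,0,60,0,0.004,0.002,1],[0,0,80,0,0.004,0.002,1],[0,0,92,0,0.004,0.002,1],[0,0,92,0,0.004,0.002,1]]]'
python3 -m pendant '[[[0,0,3,0,0,0,1],[0,0,5,0,0,0,1],[0,0,5,0,0,0,1]]]'
python3 -m pendant '[[[0,0,1,0,0,0,1],[0,0,2,0,0,0,1],[0,0,2,0,0,0,1]]]'
```

```text
clock: 19.82
position: [0.4467, 0.0624, 0.3139]
ee_rot: [3.139, -0.099, -0.001]
force: [0.1, -0.7, -0.1]
width: 0.003
clock: 20.2
position: [0.4469, 0.0621, 0.3099]
ee_rot: [3.139, -0.102, 0.004]
force: [-0.1, 0.2, 2.2]
width: 0.005
clock: 20.58
position: [0.4466, 0.0618, 0.3075]
ee_rot: [3.139, -0.102, 0.002]
force: [-0.1, 0.6, 1.2]
width: 0.003
```

```bash
python3 -m pendant '[[[0,0,3,0,0,0,1],[0,0,6,0,0,0,1],[0,0,9,0,0,0,1],[0,0,12,0,0,0,1],[0,0,15,0,0,0,1],[0,0,18,0,0,0,1],[0,0,20,0,0,0,1],[0,0,22,0,0,0,1]]]'
python3 -m pendant '[[[0,0,1,0,0,0,1],[0,0,2,0,0,0,1]]]'
python3 - <<'E'
from cell import arm,get_image
import cv2
cv2.imwrite("pics/sc12.png",cv2.resize(get_image("scene")[120:360,200:440,::-1],None,fx=2.5,fy=2.5,interpolation=2))
E
```

```text
clock: 21.58
position: [0.447, 0.0619, 0.2858]
ee_rot: [3.139, -0.102, 0.004]
force: [0.9, -0.9, 6.7]
width: 0.006
clock: 21.82
position: [0.4473, 0.0619, 0.2842]
ee_rot: [3.139, -0.102, 0.005]
force: [0.7, -1.3, 12.3]
width: 0.003
```

View pics/sc12.png

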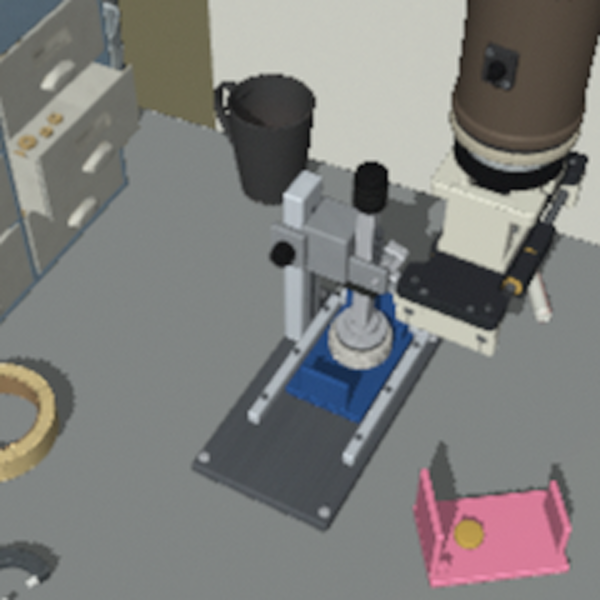

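The foot is already on the ring and the lever is at its stop. I'll ease off 1 mm and hold until the rail is fully down.

```bash
python3 -m pendant '[[[0,0,-1,0,0,0,1],[0,0,-1,0,0,0,1],[0,0,-1,0,0,0,1],[0,0,-1,0,0,0,1],[0,0,-1,0,0,0,1],[0,0,-1,0,0,0,1],[0,0,-1,0,0,0,1],[0,0,-1,0,0,0,1]]]'
python3 - <<'E'
from cell import arm,get_image
import cv2
cv2.imwrite("pics/sc13.png",cv2.resize(get_image("scene")[120:360,200:440,::-1],None,fx=2.5,fy=2.5,interpolation=2))
E
python3 -m pendant '[[[0,0,0,0,0,0,1],[0,0,0,0,0,0,1],[0,0,0,0,0,0,1],[0,0,0,0,0,0,1],[0,0,0,0,0,0,1],[0,0,0,0,0,0,1],[0,0,0,0,0,0,1],[0,0,0,0,0,0,1]]]'
python3 - <<'E'
from cell import arm,get_image
import cv2
i=cv2.resize(get_image("scene")[120:360,200:440,::-1],None,fx=2.5,fy=2.5,interpolation=2)
cv2.imwrite("pics/sc14.png",i)
d=lambda a,b:cv2.absdiff(a,b)[50:400,250:450].max()
a,b=cv2.imread("pics/sc12.png"),cv2.imread("pics/sc13.png");print(d(a,b),d(b,i))
E
```

```text
clock: 22.88
position: [0.4471, 0.0619, 0.2851]
ee_rot: [3.139, -0.102, 0.004]
force: [-0.2, -1.0, 8.7]
width: 0.005
clock: 23.92
position: [0.4471, 0.0619, 0.2851]
ee_rot: [3.139, -0.102, 0.004]
force: [-0.5, -1.2, 8.9]
width: 0.003
58 6
```

View pics/sc14.png

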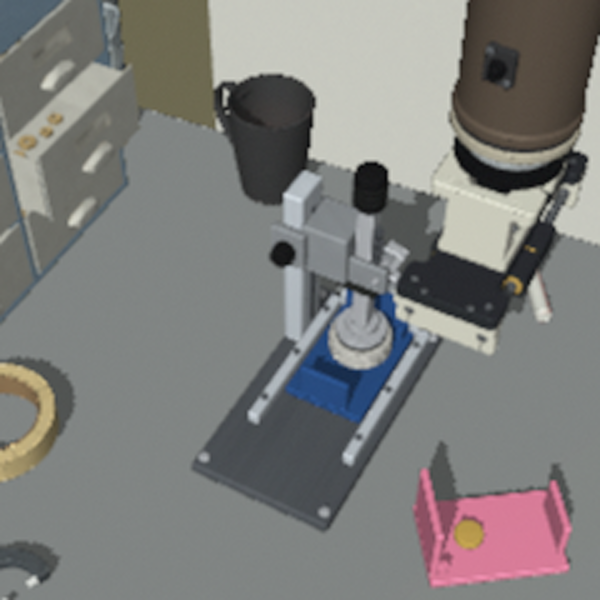

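The foot lies flat on the ring at (360,345) and nothing changed over the last second. I'll release the lever slowly and retreat.

```bash
python3 -m pendant '[[[0,0,-5,0,0,0,1],[0,0,-10,0,0,0,1],[0,0,-15,0,0,0,1],[0,0,-20,0,0,0,1],[0,0,-25,0,0,0,1],[0,0,-30,0,0,0,1],[0,0,-60,0,0,0,1],[0,0,-110,0,0,0,1],[0,0,-150,0,0,0,1],[0,0,-150,0,0,0,1],[0,0,-150,0,0,0,1]]]'
python3 - <<'E'
from h import *
from cell import arm,get_image
import cv2
cv2.imwrite("pics/sc15.png",cv2.resize(get_image("scene")[120:360,200:440,::-1],None,fx=2.5,fy=2.5,interpolation=2))
cv2.imwrite("pics/top15.png",get_image("top")[:,:,::-1])
print(proj('scene',W(0,0,.238-.02-.0)))
E
```

```text
clock: 25.35
position: [0.4462, 0.0619, 0.4341]
ee_rot: [3.138, -0.102, 0.001]
force: [0.3, 0.3, -1.3]
width: 0.003
[348.41803947 187.42638313]
```

View pics/sc15.png

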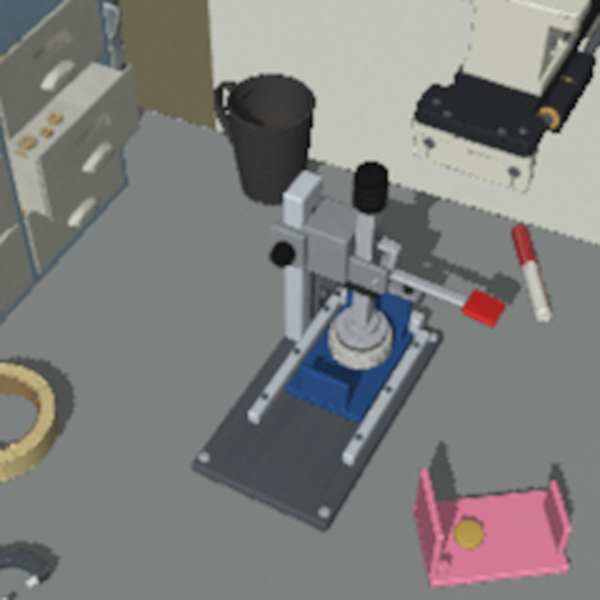

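View pics/top15.png

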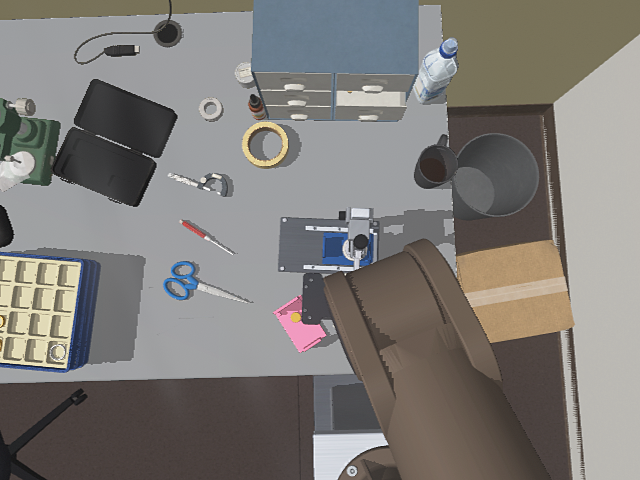

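```bash
python3 -c "
from cell import arm
s=arm.observe();print(s['clock'],s['force'].round(2));print(arm.sign_off())"
```

```text
25.45 [-0.01 -0.69  0.34]
the job is handed in; nothing more can be done
None
```

The ring is clamped and I handed the job in at 25.5 s; the sign-off gives no verdict.

- **Rail:** I lifted it by the knob about 23 mm to the springy stop, with a peak force of about 19 N. I then lowered it until the pawl held it 20 mm above its start, which is the top notch two clicks up, and let go.
- **Sled:** It slid in at about 4 N. At the end stop the force rose to about 11 N while the sled barely moved. The top camera put its rear edge about 2 mm or less from the fully-in position, which is about as fine as the calibration allows.
- **Lever:** I pressed it to its stop (about 12 N), eased off 1 mm and held it for about 2 s. By then the foot was on the ring and the pictures no longer changed. I let the lever up slowly.

The last pictures show the foot flat on the ring, the sled fully in, the lever sprung back and the gripper clear of everything. The mug, marker, screwdriver and scissors look unmoved, and no check failed. The foot's final height was judged from the pictures, not measured.

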